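Unclamp the drilled bracket

TASK

Two toggle clamps stand on the electronics bench; one holds a bright aluminium angle bracket, the other a black plastic cover. Flip the bracket's clamp arm up by its red grip, past upright so that it stays open by itself, then lift the bracket out and set it down, not dropped, on its foot with the flange upright on the floor of the empty yellow tray. Leave the black cover's clamp shut.

Things in the scene. Friction and masses are not known exactly. Their poses are not given: they have to be found in the camera images.
- bracket: Bright aluminium angle bracket, 100-165 g. Foot 60x60x8 mm; upright flange on its +y edge (y 22 to 30 mm, 60 long in x, top 45 above the underside). Origin: centre of underside, at start 14 mm above the bench on the clamp's fixed 200x100 mm base; z up, x from the clamp's grip toward its hinge. 5 mm high stops surround the foot (2 mm play): lifts straight up once unclamped.
- clamp_grip (a point): Middle of the red grip of the clamp holding the bracket: sleeve 22 mm dia, 50 long, along the arm, 50 mm above the bench when shut (start). Frame turns with the arm: x along arm to the hinge, 145 mm away; y hinge axis; z up when shut. Arm turns about +y: grip rises and goes over the hinge, 0 to 1.95 rad (stop). Under 2 N. Let go past 1.75 rad it drops to the stop; before upright it falls shut.
- tray: Empty yellow plastic tray, open on top, fixed to the bench, 180 (x) x 170 (y) x 20 mm high, walls and floor 4 mm thick. Origin: centre of its underside at bench height; z up.
- other_grip (a point): Middle of the red grip of the second, identical clamp, which holds a flat black plastic cover (60 x 60 x 8 mm) and must stay shut. Same frame and sizes as the first clamp's grip. The two clamps and the tray stand side by side in any order, about 280 mm apart.
Things that resemble listed ones, but are neither listed nor needed, are in the scene too. Leave any brown or pink look-alike of the part that bears clamp_grip alone.

How it is judged:
By the outcome, as a careful person would: the job done as asked, in the order asked, and still so for the second after the job is handed in, with the robot touching nothing.
It also fails if it takes over 51 s, if anything falls off the work surface, if the arm or the gripper's body presses on something with over 40 N, if the wrist force passes 120 N, or if a joint passes its speed limit or range.

ROBOT

A 6-joint arm with a two-finger parallel gripper is mounted at the origin on the work surface. World frame = base frame: x ahead of the robot, y to its left, z up, the work surface at z = 0. Lengths are in mm, angles in rad, forces in N, time in s.
With the tool pointing down it reaches from about 250 to 775 mm from the base axis. Payload 8.9 kg.
Tool frame: the origin (TCP) lies on the centre line of the jaws, within the pads' length; the fingertips stand 25 mm ahead of it and the grasp point (between the pads) lies 6 mm ahead of it; z points along the fingers, y is the line along which they close (so a half turn about z gives the same grasp; the last joint's range is limited). The gripper opens to 85 mm and grips with 20 to 120 N. Pads are 22 mm wide; open, the fingers measure 114 mm over their backs; the gripper's body (76 mm by 85 mm) begins 54 mm behind the grasp point. The pads swing forward as they close: fully open they stand 13 mm farther back than shut.
Start: joints at [0.987, 0.291, -0.153, 1.127, 0, 1.431], TCP at [225.89, 473.917, 256.305] pointing down, gripper open.
Joint ranges: [-2.52, 2.52], [-0.91, 1.74], [-1.3, 1.37], [-1.96, 2.02], [-1.52, 1.47], [-3.14, 3.14]. Speed limits (rad/s): [2.22, 2.22, 2.79, 3.14, 3.14, 3.14].

INTERFACE

Orientations are given as [roll, pitch, yaw] about the fixed x, y, z axes, in that order (R = Rz(yaw) Ry(pitch) Rx(roll)).
In Python, from bench import get_state, grab_frame, camera_model, close_job gives the robot as it stands.
- The arm moves only by the tool send_rows, never from a script. Its argument "deltas" is a list of rows, each a list of 7 numbers: the opening, from 0 (shut) to 1 (fully open), then the shift along the tool's x, y, z scaled (see below), then the turn, a rotation vector about the tool's x, y, z scaled (see below). A call has 1 to 12 rows; each row is the pose to reach, as a shift and turn from the pose commanded when the call began, along the tool's axes at that moment; what a row does not reach only later rows make up. The controller multiplies each number of a shift by 1000 mm and each number of a turn by 90 degrees. A row lasts 1/12 s, in which the tool goes at most 41.7 mm and 7.16 degrees, less where a joint would pass 70% of its speed; a pose out of reach is approached as far as the arm can. A call with a number of a shift or a turn outside -1 to 1 is refused whole. A call with a gripper value outside its range is refused whole. The fingers move at their own pace and stop on an object; the grip force is fixed at half the most. Time passes only in rows, so rows that repeat a pose let the fingers close. It gives the time, the measured TCP pose, the force, the opening and the grip force at its end, in the units of the state.
- get_state(): the state, without advancing time (a new reading comes with each control period).
- grab_frame(name): name is "scene" or "top" or "wrist"; returns the picture (420x560x3 uint8, red, green, blue); there is no depth.
- camera_model(name): a dict with "fx", "fy", "cx", "cy" (pixels), "world_from_camera" (4x4, takes a point from camera to world coordinates); the wrist camera has in their place "hand_eye" (4x4, takes a point from camera to tool coordinates, whose origin is the TCP and whose axes are the flange's). Camera axes: x right, y down, z forward; pixel columns grow to the right and rows downward; lengths in mm; the calibration is good to about 2 mm. A picture is of the moment at which its call begins: read the wrist's pose just before it. camera_model takes no time and is no camera call.
- close_job(): hands the job in; it is judged then, once.
The state is a dict: "clock": time; "q": joint angles; "joint_velocities": joint speeds; "joint_torque": joint torques, N m; "position": TCP position; "tcp_rot": TCP orientation; "wrist_force": force on the tool from outside, world axes, zero at the start; "torque": the same for the moment, N m; "gripper_width": opening from 0.0 (shut) to 1.0 (fully open); "gripper_force": force on a finger pad.
Only numpy, scipy, OpenCV 4.12 (cv2) and the standard library are available. Lean on these libraries where they do the work, as an engineer would, in place of code of your own. Each camera call takes 0.05 s, during which the arm holds its last target. There are 200 camera calls.

## Working session

There is one attempt and no reset: what is moved stays moved. The work goes in short steps, Python scripts to look and compute and a tool call to move; the robot and the scene stay as the last step left them, time stands still between calls to the robot, and variables do not carry over. Pictures are saved under pics/ and viewed, at most 10 in all, crops included, and the job is handed in when it is done.

Besides the shell and the picture viewer there is one more tool, called after ">>>" by a JSON object that holds its "name" and its "arguments", one argument or row to a line. send_rows: Moves the arm, as the interface text tells. Shifts and turns lie within -1 to 1; 1 stands for 1000 mm of shift or 90 degrees of turn. Its arguments: {"type":"object","properties":{"deltas":{"type":"array"}},"required":["deltas"]}

```bash
mkdir -p pics; python3 - <<'E'
from bench import *
import cv2,numpy as np
s=get_state();print(s)
for n in("scene","top"):
    cv2.imwrite(f"pics/{n}0.png",grab_frame(n)[:,:,::-1])
    m=camera_model(n);print(n,m["fx"],m["fy"],m["cx"],m["cy"],np.round(m["world_from_camera"],3).tolist())
print(camera_model("wrist"))
E
```

```text
{'clock': 0.0, 'q': array([ 9.86678058e-01,  2.91270526e-01, -1.54108709e-01,  1.12666904e+00,
       -1.93861468e-06,  1.43148185e+00]), 'joint_velocities': array([-0.00323777, -0.00043188, -0.00123227,  0.00242677,  0.00062344,
       -0.0007905 ]), 'joint_torque': array([-4.40086587e-03, -5.37145293e+01,  3.31369686e+01,  1.60492543e-02,
       -4.65696794e-04, -2.83122364e-05]), 'position': array([225.68740107, 473.58942521, 255.7439094 ]), 'tcp_rot': array([-3.14035257e+00, -1.71930582e-04,  2.69678875e+00]), 'wrist_force': array([-0.30255272, -0.45291177, -0.24321436]), 'torque': array([ 0.02893437, -0.00906759, -0.03435373]), 'gripper_force': 0.0, 'gripper_width': 0.9974330508473602}
scene 505.3515310423284 505.3515310423284 275.5524200530256 208.28499865618633 [[-0.14, 0.764, -0.63, 1143.034], [0.99, 0.099, -0.1, 36.077], [-0.014, -0.638, -0.77, 937.331], [0.0, 0.0, 0.0, 1.0]]
top 381.69711283131704 381.69711283131704 277.25384929430703 208.63258581313505 [[0.027, -0.981, 0.19, 222.947], [-1.0, -0.025, 0.011, -101.527], [-0.007, -0.19, -0.982, 968.837], [0.0, 0.0, 0.0, 1.0]]
{'fx': 377.37558623980215, 'fy': 377.37558623980215, 'cx': 279.81866649249145, 'cy': 207.4924547285092, 'hand_eye': array([[ 9.83509444e-04, -9.58907250e-01, -2.83718026e-01,
         7.11143338e+01],
       [ 9.99999304e-01,  7.58288820e-04,  9.03644069e-04,
        -4.19331484e-01],
       [-6.51370642e-04, -2.83718718e-01,  9.58907329e-01,
        -1.18714156e+02],
       [ 0.00000000e+00,  0.00000000e+00,  0.00000000e+00,
         1.00000000e+00]])}
```

View pics/top0.png

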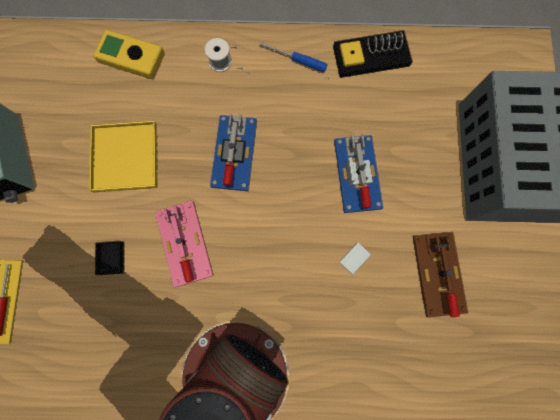

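View pics/scene0.png

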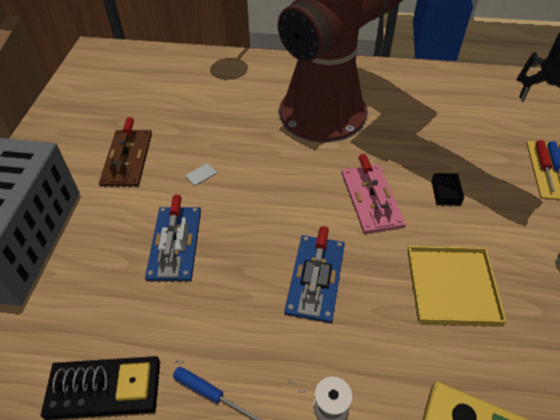

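Candidates (top view):
- blue clamp with a bright part, grip at (364,197)
- blue clamp with a black part, grip at (229,175)
- pink look-alike, grip at (186,270)
- brown look-alike, grip at (453,305)

I choose the clamp at (364,197). The tray is at (124,157). The scene view agrees: bright bracket at (173,240), black cover at (316,275). Next is a close crop to check.

```bash
cat > h.py <<'E'
from bench import *
import cv2,numpy as np
from scipy.spatial.transform import Rotation as R
def ray(n,uv,z):
    m=camera_model(n);T=m["world_from_camera"] if n!="wrist" else tool()@m["hand_eye"]
    d=T[:3,:3]@[(uv[0]-m["cx"])/m["fx"],(uv[1]-m["cy"])/m["fy"],1]
    return T[:3,3]+d*(z-T[2,3])/d[2]
def tool():
    s=get_state();T=np.eye(4);T[:3,:3]=R.from_euler("xyz",s["tcp_rot"]).as_matrix();T[:3,3]=s["position"];return T
def delta(p,rpy):
    "shift (m units) and turn (90deg units) from present pose"
    T=tool();A=T[:3,:3]
    return np.round(A.T@(np.array(p)-T[:3,3])/1000,4),np.round((R.from_matrix(A.T)*R.from_euler("xyz",rpy)).as_rotvec()/(np.pi/2),4)
E
python3 - <<'E'
from h import *
a=cv2.imread("pics/top0.png")[120:225,320:400];b=cv2.imread("pics/scene0.png")[185:290,135:215]
cv2.imwrite("pics/c1.png",cv2.resize(np.hstack([a,b]),None,fx=5,fy=5,interpolation=2))
E
```

```text
(no output)
```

View pics/c1.png

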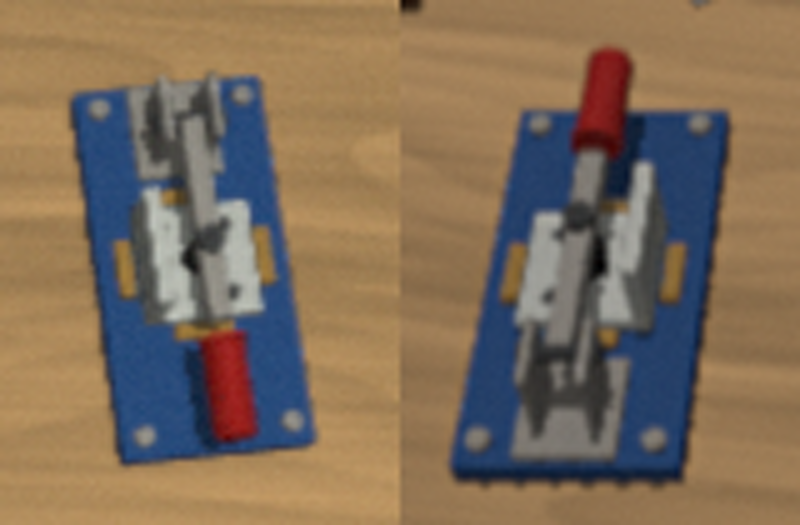

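The crop confirms the bright bracket under the arm, with its flange on the image-left (+y) side and the red grip at crop (229,388), nearer the robot than the hinge.

```bash
python3 - <<'E'
from h import *
f=lambda u,v:(320+u/5,120+v/5)
c=[ray("top",f(*p),14) for p in[(72,95),(258,77),(315,442),(122,463)]]
print(np.round(c,1).tolist());cc=np.mean(c,0);d=(c[0]+c[1]-c[2]-c[3]);print("centre",cc,"yaw",np.arctan2(d[1],d[0]))
g=[ray("top",f(*p),56) for p in[(222,337),(237,436)]];print("grip",np.round(g,1).tolist(),np.mean(g,0))
f2=lambda u,v:(135+(u-400)/5,185+v/5)
g=[ray("scene",f2(*p),56) for p in[(610,55),(600,143)]];print("grip scene",np.round(g,1).tolist(),np.mean(g,0))
c=[ray("scene",f2(*p),14) for p in[(522,110),(728,112),(683,475),(455,470)]];print("sc centre",np.mean(c,0))
c=[ray("top",p,20) for p in[(90.5,123.5),(156,121.5),(157.5,187.5),(92,191)]];print("tray",np.round(c,1).tolist(),np.mean(c,0))
d=c[0]+c[1]-c[2]-c[3];print(np.arctan2(d[1],d[0]))
c=[ray("scene",p,20) for p in[(409,248),(487,249),(502,322),(417,323)]];print("tray sc",np.mean(c,0))
E
```

```text
[[598.3, -236.1, 14.0], [610.7, -334.3, 14.0], [414.8, -359.2, 14.0], [401.5, -261.1, 14.0]]
centre [ 506.315049   -297.68585995   14.        ] yaw 0.12672764813934922
grip [[457.9, -303.6, 56.0], [408.4, -310.1, 56.0]] [ 433.13806361 -306.86836091   56.        ]
grip scene [[414.9, -310.0, 56.0], [466.6, -300.6, 56.0]] [ 440.76305717 -305.28947641   56.        ]
sc centre [ 512.96945595 -295.92778395   14.        ]
tray [[623.7, 411.4, 20.0], [633.5, 237.7, 20.0], [453.6, 218.1, 20.0], [440.1, 385.5, 20.0]] [537.74133475 313.15460661  20.        ]
0.12456432518904524
tray sc [546.94735838 313.73777323  20.        ]
```

```bash
python3 - <<'E'
from h import *
print(delta([465,-302,210],[np.pi,0,.127+np.pi]))
E
```

```text
(array([-0.5498, -0.5972,  0.0464]), array([-7.00e-04, -3.00e-04, -3.64e-01]))
```

>>> {"name": "send_rows", "arguments": {
  "deltas": [
    [1,-0.55,-0.597,0.046,0,0,-0.364],
    [1,-0.55,-0.597,0.046,0,0,-0.364],
    [1,-0.55,-0.597,0.046,0,0,-0.364],
    [1,-0.55,-0.597,0.046,0,0,-0.364],
    [1,-0.55,-0.597,0.046,0,0,-0.364],
    [1,-0.55,-0.597,0.046,0,0,-0.364],
    [1,-0.55,-0.597,0.046,0,0,-0.364],
    [1,-0.55,-0.597,0.046,0,0,-0.364],
    [1,-0.55,-0.597,0.046,0,0,-0.364],
    [1,-0.55,-0.597,0.046,0,0,-0.364],
    [1,-0.55,-0.597,0.046,0,0,-0.364],
    [1,-0.55,-0.597,0.046,0,0,-0.364]
  ]
}}

```text
clock: 1.1
position: [367.7, 14.1, 229.2]
tcp_rot: [-3.142, 0.0, -3.015]
wrist_force: [0.9, 0.4, 0.4]
gripper_width: 0.997
gripper_force: 0.0
```

```bash
python3 - <<'E'
from h import *
print(delta([465,-302,210],[np.pi,0,.127+np.pi]),get_state()["clock"])
E
```

```text
(array([-0.0565, -0.3258,  0.0192]), array([-0.    ,  0.0002, -0.    ])) 1.1
```

>>> {"name": "send_rows", "arguments": {
  "deltas": [
    [1,-0.056,-0.31,0.019,0,0,0],
    [1,-0.056,-0.31,0.019,0,0,0],
    [1,-0.056,-0.31,0.019,0,0,0],
    [1,-0.056,-0.31,0.019,0,0,0],
    [1,-0.056,-0.31,0.019,0,0,0],
    [1,-0.056,-0.31,0.019,0,0,0],
    [1,-0.056,-0.31,0.019,0,0,0],
    [1,-0.056,-0.31,0.019,0,0,0],
    [1,-0.056,-0.31,0.019,0,0,0],
    [1,-0.056,-0.31,0.019,0,0,0]
  ]
}}

```text
clock: 1.93
position: [462.3, -285.2, 209.3]
tcp_rot: [3.14, -0.001, -3.017]
wrist_force: [0.1, 1.3, 0.3]
gripper_width: 1.0
gripper_force: 0.0
```

```bash
python3 - <<'E'
from h import *
print(get_state()["position"],get_state()["tcp_rot"])
a=grab_frame("wrist")[:,:,::-1];cv2.imwrite("pics/w1.png",cv2.resize(a,(784,588),interpolation=2))
E
```

```text
[ 462.2799932  -285.16056955  209.31804802] [ 3.14032546e+00 -1.08830626e-03 -3.01655674e+00]
```

View pics/w1.png

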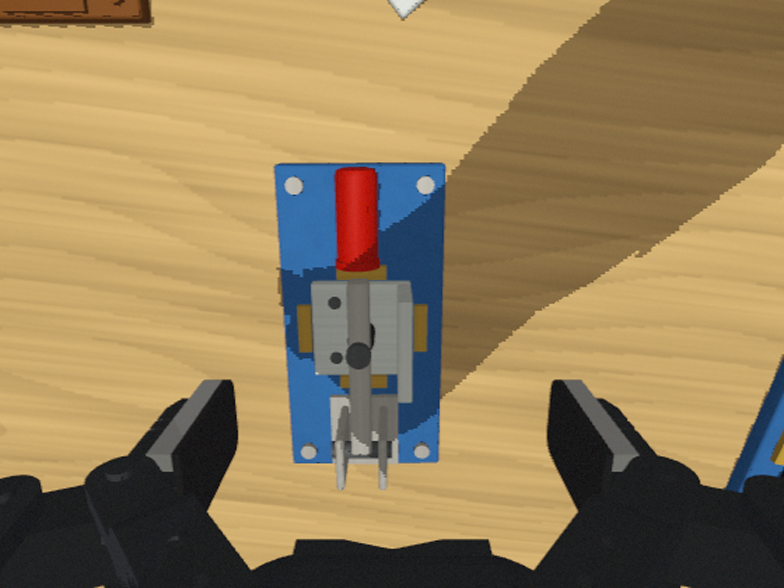

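The wrist view shows the red grip from (357,168) to (357,270), base corners (275,164), (444,164), (438,462), (293,462), and the flange's top strip around (405,290-402).

```bash
python3 - <<'E'
from h import *
f=lambda u,v,z:np.round(ray("wrist",(u/1.4,v/1.4),z),1)
a,b=f(357,170,55),f(357,268,55);print("grip",a,b,(a+b)/2)
c=[f(*p,14) for p in[(275,164),(444,164),(438,462),(293,462)]];print("base",np.mean(c,0),c)
d=c[2]+c[3]-c[0]-c[1];print("yaw",np.arctan2(d[1],d[0]))
print("flange",f(405,290,59),f(405,402,59))
print("stops",f(363,273,19),f(363,381,19),f(305,328,19),f(420,328,19))
print("hinge",f(361,440,50))
E
```

```text
grip [ 410.6 -308.8   55. ] [ 461.3 -303.3   55. ] [ 435.95 -306.05   55.  ]
base [ 508.625 -296.975   14.   ] [array([ 416.1, -358.5,   14. ]), array([ 403.7, -261.4,   14. ]), array([ 601.1, -234.7,   14. ]), array([ 613.6, -333.3,   14. ])]
yaw 0.130676731513467
flange [ 469.1 -276.5   59. ] [ 534.7 -267.7   59. ]
stops [ 473.2 -300.6   19. ] [ 544.4 -292.6   19. ] [ 512.9 -332.5   19. ] [ 503.9 -261.3   19. ]
hinge [ 567.9 -289.6   50. ]
```

```bash
python3 - <<'E'
from h import *
for z in (130,56): print(delta([436,-306,z],[np.pi,0,.127+np.pi]))
E
```

```text
(array([ 0.0286, -0.0186,  0.0796]), array([ 0.0009, -0.0007, -0.0005]))
(array([ 0.0285, -0.0187,  0.1536]), array([ 0.0009, -0.0007, -0.0005]))
```

>>> {"name": "send_rows", "arguments": {
  "deltas": [
    [1,0.0285,-0.0187,0.04,0,0,0],
    [1,0.0285,-0.0187,0.08,0,0,0],
    [1,0.0285,-0.0187,0.12,0,0,0],
    [1,0.0285,-0.0187,0.14,0,0,0],
    [1,0.0285,-0.0187,0.1535,0,0,0],
    [1,0.0285,-0.0187,0.1535,0,0,0],
    [0.1,0.0285,-0.0187,0.1535,0,0,0],
    [0.1,0.0285,-0.0187,0.1535,0,0,0],
    [0.1,0.0285,-0.0187,0.1535,0,0,0],
    [0.1,0.0285,-0.0187,0.1535,0,0,0],
    [0.1,0.0285,-0.0187,0.1535,0,0,0],
    [0.1,0.0285,-0.0187,0.1535,0,0,0]
  ]
}}

```text
clock: 2.98
position: [437.2, -307.0, 57.8]
tcp_rot: [-3.14, 0.001, -3.015]
wrist_force: [0.3, 0.4, 7.8]
gripper_width: 0.238
gripper_force: 58.3
```

>>> {"name": "send_rows", "arguments": {
  "deltas": [
    [0.1,-0.0016,0,-0.0217,0,0,0],
    [0.1,-0.0065,0,-0.0428,0,0,0],
    [0.1,-0.0144,0,-0.0631,0,0,0],
    [0.1,-0.0253,0,-0.0819,0,0,0],
    [0.1,-0.0389,0,-0.0988,0,0,0],
    [0.1,-0.0549,0,-0.1136,0,0,0]
  ]
}}

```text
clock: 3.48
position: [492.5, -299.7, 171.0]
tcp_rot: [-3.141, 0.002, -3.015]
wrist_force: [12.0, -6.1, -23.2]
gripper_width: 0.238
gripper_force: 59.7
```

>>> {"name": "send_rows", "arguments": {
  "deltas": [
    [0.1,-0.018,0,-0.0122,0,0,0],
    [0.1,-0.0376,0,-0.0216,0,0,0],
    [0.1,-0.0584,0,-0.0279,0,0,0],
    [0.1,-0.0799,0,-0.0311,0,0,0]
  ]
}}

```text
clock: 3.82
position: [570.3, -289.6, 200.4]
tcp_rot: [3.142, -0.003, -3.015]
wrist_force: [3.4, -5.3, -22.3]
gripper_width: 0.21
gripper_force: 56.8
```

>>> {"name": "send_rows", "arguments": {
  "deltas": [
    [0.1,-0.0217,0,0.0001,0,0,0],
    [0.1,-0.0432,0,0.0035,0,0,0],
    [0.1,-0.053,0,0.0061,0,0,0],
    [0.1,-0.053,0,0.0061,0,0,0]
  ]
}}

```text
clock: 4.15
position: [624.5, -282.0, 194.4]
tcp_rot: [3.141, -0.0, -3.013]
wrist_force: [-0.2, 0.4, 0.1]
gripper_width: 0.1
gripper_force: 0.0
```

```bash
python3 - <<'E'
from h import *
a=grab_frame("scene")[150:310,100:320,::-1];cv2.imwrite("pics/s2.png",cv2.resize(a,None,fx=3,fy=3,interpolation=2))
E
```

```text
(no output)
```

View pics/s2.png

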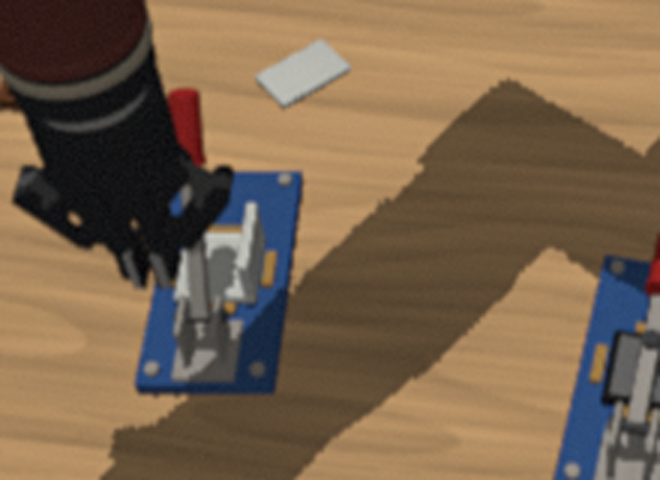

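The crop shows the grip slipped out near upright. The arm is falling back towards shut (grip at crop (187,125)), and the bracket has not moved. I'll rise, go back and look again.

>>> {"name": "send_rows", "arguments": {
  "deltas": [
    [1,0,0,-0.035,0,0,0],
    [1,0.03,0,-0.06,0,0,0],
    [1,0.07,0,-0.06,0,0,0],
    [1,0.11,0,-0.06,0,0,0],
    [1,0.15,0,-0.06,0,0,0],
    [1,0.19,0,-0.06,0,0,0],
    [1,0.19,0,-0.02,0,0,0],
    [1,0.19,0,0.02,0,0,0],
    [1,0.19,0,0.02,0,0,0]
  ]
}}

```text
clock: 4.95
position: [430.1, -304.2, 170.4]
tcp_rot: [3.135, -0.006, -3.017]
wrist_force: [-1.7, 1.3, -0.3]
gripper_width: 1.001
gripper_force: 0.0
```

```bash
python3 - <<'E'
from h import *
a=grab_frame("scene")[150:290,100:250,::-1];b=grab_frame("wrist")[90:360,150:400,::-1]
print(get_state()["position"])
a=cv2.resize(a,None,fx=2.5,fy=2.5,interpolation=2);b=cv2.resize(b,None,fx=1.6,fy=1.6,interpolation=2)
c=np.zeros((432,775,3),np.uint8);c[:350,:375]=a;c[:,375:]=b;cv2.imwrite("pics/s3.png",c)
# project hypothetical hinge points in wrist
m=camera_model("wrist");T=np.linalg.inv(tool()@m["hand_eye"])
for z in(14,30,40,50):
    p=T@[580,-287.5,z,1];u=np.array([p[0]/p[2]*m["fx"]+m["cx"],p[1]/p[2]*m["fy"]+m["cy"]]);print(z,(u-[150,90])*1.6+[375,0])
E
```

```text
[ 433.43282454 -306.2304632   175.71158157]
14 [583.37857989 426.70779712]
30 [583.48836703 446.96359386]
40 [583.56257479 460.65497099]
50 [583.64158403 475.23222438]
```

View pics/s3.png

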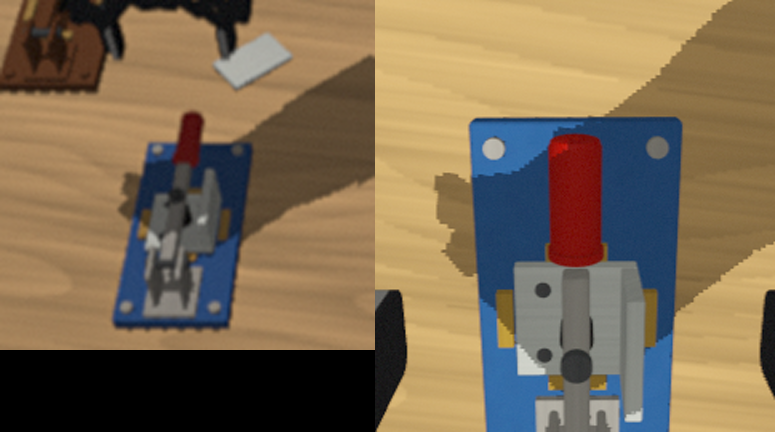

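The clamp is shut again with everything in place: grip at (575,200), bracket unmoved. I'll retry with the grip held deeper and nearer the hinge, in stages, watching the force.

```bash
python3 - <<'E'
from h import *
print(delta([444,-305,48],[np.pi,0,.127+np.pi]))
for r0,t0,ts in((135,0,np.arange(.1,.95,.1)),):
    for t in ts: print(round(t,2),np.round([-r0*(np.cos(t0)-np.cos(t))/1000,-r0*(np.sin(t)-np.sin(t0))/1000],4))
E
```

```text
(array([-0.0108, -0.0003,  0.1277]), array([ 0.0011, -0.001 , -0.0004]))
0.1 [-0.0007 -0.0135]
0.2 [-0.0027 -0.0268]
0.3 [-0.006  -0.0399]
0.4 [-0.0107 -0.0526]
0.5 [-0.0165 -0.0647]
0.6 [-0.0236 -0.0762]
0.7 [-0.0317 -0.087 ]
0.8 [-0.0409 -0.0968]
0.9 [-0.0511 -0.1057]
```

>>> {"name": "send_rows", "arguments": {
  "deltas": [
    [1,-0.0085,0,0.035,0,0,0],
    [1,-0.0085,0,0.07,0,0,0],
    [1,-0.0085,0,0.1,0,0,0],
    [1,-0.0085,0,0.1265,0,0,0],
    [1,-0.0085,0,0.1265,0,0,0],
    [0.1,-0.0085,0,0.1265,0,0,0],
    [0.1,-0.0085,0,0.1265,0,0,0],
    [0.1,-0.0085,0,0.1265,0,0,0],
    [0.1,-0.0085,0,0.1265,0,0,0],
    [0.1,-0.0085,0,0.1265,0,0,0],
    [0.1,-0.0085,0,0.1265,0,0,0]
  ]
}}

```text
clock: 5.97
position: [443.6, -306.3, 50.1]
tcp_rot: [-3.14, 0.001, -3.015]
wrist_force: [-0.8, 1.5, 8.6]
gripper_width: 0.241
gripper_force: 58.1
```

>>> {"name": "send_rows", "arguments": {
  "deltas": [
    [0.1,-0.0007,0,-0.0135,0,0,0],
    [0.1,-0.0027,0,-0.0268,0,0,0],
    [0.1,-0.006,0,-0.0399,0,0,0],
    [0.1,-0.0107,0,-0.0526,0,0,0],
    [0.1,-0.0107,0,-0.0526,0,0,0],
    [0.1,-0.0107,0,-0.0526,0,0,0]
  ]
}}

```text
clock: 6.47
position: [453.1, -305.0, 102.1]
tcp_rot: [-3.14, -0.001, -3.015]
wrist_force: [-4.0, -4.6, 0.4]
gripper_width: 0.236
gripper_force: 60.4
```

>>> {"name": "send_rows", "arguments": {
  "deltas": [
    [0.1,-0.0093,0,-0.018,0,0,0],
    [0.1,-0.0211,0,-0.0344,0,0,0],
    [0.1,-0.0352,0,-0.0489,0,0,0],
    [0.1,-0.0514,0,-0.061,0,0,0],
    [0.1,-0.0514,0,-0.061,0,0,0]
  ]
}}

```text
clock: 6.88
position: [506.7, -298.0, 164.2]
tcp_rot: [-3.14, 0.002, -3.014]
wrist_force: [-5.6, -1.3, 7.1]
gripper_width: 0.241
gripper_force: 68.9
```

>>> {"name": "send_rows", "arguments": {
  "deltas": [
    [0.1,-0.0179,0,-0.0097,0,0,0],
    [0.1,-0.0371,0,-0.0166,0,0,0],
    [0.1,-0.0571,0,-0.0206,0,0,0],
    [0.1,-0.0571,0,-0.0206,0,0,0]
  ]
}}

```text
clock: 7.22
position: [562.6, -290.7, 182.5]
tcp_rot: [-3.141, -0.0, -3.014]
wrist_force: [-2.5, -2.7, 3.6]
gripper_width: 0.242
gripper_force: 68.4
```

>>> {"name": "send_rows", "arguments": {
  "deltas": [
    [0.1,-0.0204,0,-0.0009,0,0,0],
    [0.1,-0.0406,0,0.0012,0,0,0],
    [0.1,-0.0539,0,0.0043,0,0,0],
    [0.1,-0.0604,0,0.0063,0,0,0],
    [0.1,-0.0604,0,0.0063,0,0,0]
  ]
}}

```text
clock: 7.63
position: [620.1, -283.3, 174.5]
tcp_rot: [3.141, -0.004, -3.015]
wrist_force: [-3.7, -4.6, -5.5]
gripper_width: 0.241
gripper_force: 65.9
```

>>> {"name": "send_rows", "arguments": {
  "deltas": [
    [1,0,0,0,0,0,0],
    [1,0,0,0,0,0,0],
    [1,0,0,0,0,0,0],
    [1,0,0,-0.04,0,0,0],
    [1,0,0,-0.08,0,0,0],
    [1,0.035,0.01,-0.09,0,0,0],
    [1,0.07,0.02,-0.08,0,0,0],
    [1,0.1126,0.0265,-0.05,0,0,0],
    [1,0.1126,0.0265,-0.02,0,0,0],
    [1,0.1126,0.0265,-0.01,0,0,0],
    [1,0.1126,0.0265,-0.01,0,0,0]
  ]
}}

```text
clock: 8.55
position: [504.7, -270.0, 185.1]
tcp_rot: [3.139, -0.002, -3.015]
wrist_force: [-0.3, 0.1, 0.3]
gripper_width: 1.003
gripper_force: 0.0
```

```bash
python3 - <<'E'
from h import *
a=grab_frame("scene")[150:290,100:250,::-1];s=get_state();b=grab_frame("wrist")[90:360,150:400,::-1]
print(s["position"])
a=cv2.resize(a,None,fx=2.5,fy=2.5,interpolation=2);b=cv2.resize(b,None,fx=1.6,fy=1.6,interpolation=2)
c=np.zeros((432,775,3),np.uint8);c[:350,:375]=a;c[:,375:]=b;cv2.imwrite("pics/s4.png",c)
E
```

```text
[ 506.44906194 -270.82484614  186.92578589]
```

View pics/s4.png

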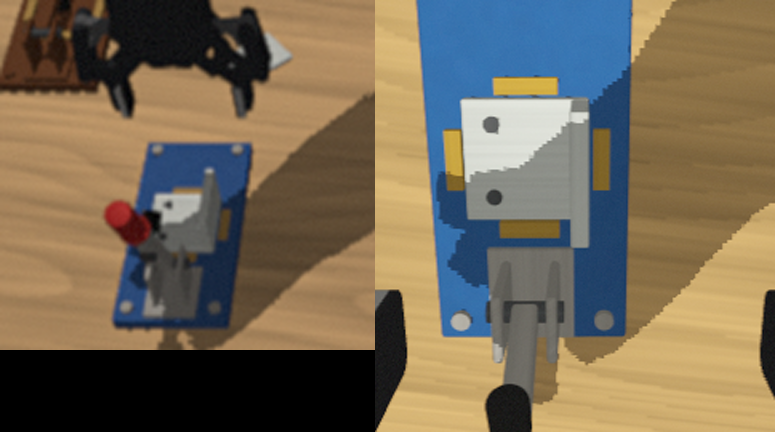

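Clamp is open and holding itself. The flange's top strip runs from (580,112) to (580,247) in the right panel, and the bracket is still seated.

```bash
python3 - <<'E'
from h import *
f=lambda u,v,z:ray("wrist",((u-375)/1.6+150,v/1.6+90),z)
a,b=f(580,112,59),f(580,247,59);p=(a+b)/2;print(a,b,p,np.arctan2(b[1]-a[1],b[0]-a[0]))
print(delta([p[0],p[1],52],[np.pi,0,.127+np.pi]))
E
```

```text
[ 477.40346413 -277.22093468   59.        ] [ 536.75119983 -269.64583676   59.        ] [ 507.07733198 -273.43338572   59.        ] 0.1269527487405872
(array([ 0.0009, -0.0019,  0.136 ]), array([-0.0005,  0.001 ,  0.0002]))
```

>>> {"name": "send_rows", "arguments": {
  "deltas": [
    [1,0,-0.002,0.035,0,0,0],
    [1,0,-0.002,0.07,0,0,0],
    [1,0,-0.002,0.1,0,0,0],
    [1,0,-0.002,0.12,0,0,0],
    [1,0,-0.002,0.1335,0,0,0],
    [1,0,-0.002,0.1335,0,0,0],
    [0,0,-0.002,0.1335,0,0,0],
    [0,0,-0.002,0.1335,0,0,0],
    [0,0,-0.002,0.1335,0,0,0],
    [0,0,-0.002,0.1335,0,0,0],
    [0,0,-0.002,0.1335,0,0,0],
    [0,0,-0.002,0.1335,0,0,0]
  ]
}}

```text
clock: 9.65
position: [506.6, -273.1, 53.9]
tcp_rot: [-3.141, 0.001, -3.015]
wrist_force: [0.1, 0.1, -0.5]
gripper_width: 0.144
gripper_force: 0.0
```

>>> {"name": "send_rows", "arguments": {
  "deltas": [
    [0,0,0,0,0,0,0],
    [0,0,0,-0.005,0,0,0],
    [0,0,0,-0.015,0,0,0],
    [0,0,0,-0.03,0,0,0],
    [0,0,0,-0.03,0,0,0]
  ]
}}

```text
clock: 10.07
position: [507.6, -273.8, 86.1]
tcp_rot: [-3.139, 0.003, -3.015]
wrist_force: [1.2, -0.8, -1.5]
gripper_width: 0.082
gripper_force: 58.5
```

>>> {"name": "send_rows", "arguments": {
  "deltas": [
    [0,0,0,-0.03,0,0,0],
    [0,0,0,-0.06,0,0,0],
    [0,0,0.01,-0.084,0,0,0],
    [0,-0.007,0.04,-0.084,0,0,0],
    [0,-0.014,0.08,-0.084,0,0,0],
    [0,-0.021,0.12,-0.084,0,0,0],
    [0,-0.028,0.16,-0.084,0,0,0],
    [0,-0.035,0.2,-0.084,0,0,0],
    [0,-0.043,0.24,-0.084,0,0,0],
    [0,-0.05,0.28,-0.084,0,0,0],
    [0,-0.057,0.32,-0.084,0,0,0],
    [0,-0.062,0.345,-0.084,0,0,0]
  ]
}}

```text
clock: 11.07
position: [523.6, 80.7, 167.3]
tcp_rot: [3.141, 0.0, -3.013]
wrist_force: [0.7, 0.1, -1.5]
gripper_width: 0.083
gripper_force: 58.8
```

>>> {"name": "send_rows", "arguments": {
  "deltas": [
    [0,-0.006,0.035,0,0,0,0],
    [0,-0.013,0.07,0,0,0,0],
    [0,-0.02,0.105,0,0,0,0],
    [0,-0.026,0.14,0,0,0,0],
    [0,-0.032,0.175,0,0,0,0],
    [0,-0.038,0.21,0,0,0,0],
    [0,-0.042,0.235,0,0,0,0],
    [0,-0.044,0.247,0,0,0,0],
    [0,-0.044,0.247,0,0,0,0],
    [0,-0.044,0.247,0,0,0,0]
  ]
}}

```text
clock: 11.9
position: [536.2, 327.6, 166.8]
tcp_rot: [-3.141, -0.001, -3.014]
wrist_force: [-1.0, -0.7, -1.9]
gripper_width: 0.085
gripper_force: 58.8
```

```bash
python3 - <<'E'
from h import *
s=get_state();b=grab_frame("wrist");print(s["position"],s["gripper_width"],s["gripper_force"])
cv2.imwrite("pics/w5.png",cv2.resize(b[:,:,::-1],(784,588),interpolation=2))
m=camera_model("wrist");Ti=np.linalg.inv(tool()@m["hand_eye"])
def pj(P):
    p=Ti@np.r_[P,1];return np.round([1.4*(p[0]/p[2]*m["fx"]+m["cx"]),1.4*(p[1]/p[2]*m["fy"]+m["cy"])])
e=np.array([.992,.127,0]);n=np.array([-.127,.992,0])
for a,c in((90,85),(90,-85),(-90,-85),(-90,85)): print(pj(np.array([540,313.4,20])+a*e+c*n))
E
```

```text
[536.21766334 327.57621355 166.83107815] 0.08532729229561757 58.84957730770111
[518. 433.]
[220. 433.]
[185.  98.]
[544.  98.]
```

View pics/w5.png

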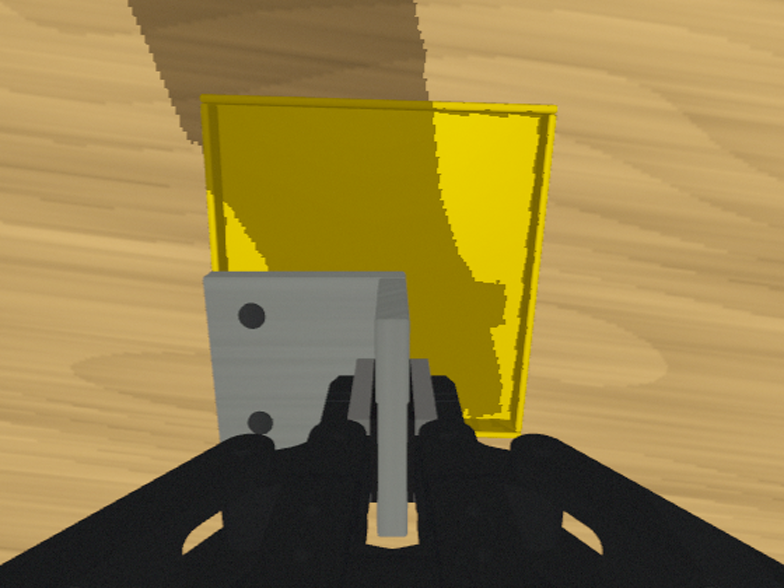

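The view shows the bracket held level. The tray's rim runs from (201,96) to (556,107) at the near side and reaches (520,433) at the far right, so the foot lands well inside.

>>> {"name": "send_rows", "arguments": {
  "deltas": [
    [0,0,0.005,0.03,0,0,0],
    [0,0,0.005,0.06,0,0,0],
    [0,0,0.005,0.085,0,0,0],
    [0,0,0.005,0.105,0,0,0],
    [0,0,0.005,0.114,0,0,0],
    [0,0,0.005,0.117,0,0,0],
    [0,0,0.005,0.119,0,0,0],
    [0,0,0.005,0.12,0,0,0],
    [0,0,0.005,0.12,0,0,0]
  ]
}}

```text
clock: 12.7
position: [536.8, 332.8, 48.5]
tcp_rot: [3.141, 0.002, -3.015]
wrist_force: [-0.2, -1.1, -1.8]
gripper_width: 0.084
gripper_force: 58.8
```

>>> {"name": "send_rows", "arguments": {
  "deltas": [
    [0,0,0,0.001,0,0,0],
    [0,0,0,0.0015,0,0,0],
    [0,0,0,0.0015,0,0,0]
  ]
}}

```text
clock: 12.95
position: [536.1, 332.9, 46.2]
tcp_rot: [3.141, 0.001, -3.015]
wrist_force: [0.1, -0.0, -1.5]
gripper_width: 0.083
gripper_force: 58.8
```

>>> {"name": "send_rows", "arguments": {
  "deltas": [
    [0,0,0,0.001,0,0,0],
    [0,0,0,0.0015,0,0,0],
    [0,0,0,0.0015,0,0,0]
  ]
}}

```text
clock: 13.2
position: [535.8, 332.7, 44.2]
tcp_rot: [-3.142, -0.0, -3.015]
wrist_force: [0.3, 0.1, -1.7]
gripper_width: 0.081
gripper_force: 58.8
```

>>> {"name": "send_rows", "arguments": {
  "deltas": [
    [0,0,0,0.001,0,0,0],
    [0,0,0,0.001,0,0,0]
  ]
}}

```text
clock: 13.37
position: [535.9, 332.8, 43.9]
tcp_rot: [3.142, 0.0, -3.015]
wrist_force: [-2.2, -1.7, 6.7]
gripper_width: 0.085
gripper_force: 60.1
```

>>> {"name": "send_rows", "arguments": {
  "deltas": [
    [0.3,0,0,0,0,0,0],
    [1,0,0,0,0,0,0],
    [1,0,0,0,0,0,0],
    [1,0,0,0,0,0,0],
    [1,0,0,0,0,0,0],
    [1,0,0,-0.02,0,0,0],
    [1,0,0,-0.06,0,0,0],
    [1,0,0,-0.1,0,0,0],
    [1,0,0,-0.14,0,0,0],
    [1,0.04,0,-0.18,0,0,0],
    [1,0.08,0,-0.2,0,0,0],
    [1,0.08,0,-0.2,0,0,0]
  ]
}}

```text
clock: 14.37
position: [454.5, 322.7, 246.7]
tcp_rot: [3.14, 0.002, -3.014]
wrist_force: [0.2, 1.5, 0.9]
gripper_width: 0.996
gripper_force: 0.0
```

```bash
python3 - <<'E'
from h import *
cv2.imwrite("pics/s6.png",grab_frame("scene")[:,:,::-1])
print(get_state()["wrist_force"],get_state()["gripper_width"])
E
```

```text
[-0.64696001  1.7549356   1.48734618] 0.9969307435681921
```

View pics/s6.png

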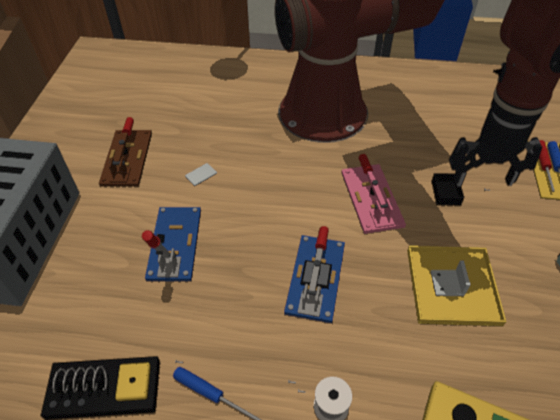

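The bracket stands in the tray at (450,283) with its flange upright. Its clamp is open at (150,238), and the black cover's clamp is still shut at (322,238).

```bash
python3 -c "
from bench import *
print(close_job())"
```

```text
the job is handed in; nothing more can be done
None
```

The job is handed in at about 14 s: the last picture shows the bracket upright on its foot in the yellow tray, its clamp staying open by itself (on the second try; the first flip slipped and the arm fell shut), and the black cover's clamp still shut.

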